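# Set the shoe-finishing machine for emptying its dust drawer

## Task

The dust has to come out of the shoe-finishing machine: with the drawer still in, first throw its black-balled lever out of the park notch into the notch marked by the green disc, then pull the blue dust drawer fully out to its stop. Reach under the brush roller with the gripper leaned back and do not bump the roller; leave everything else on the bench where it stands.

Things in the scene. Friction and masses are not known exactly. Their poses are not given: they have to be found in the camera images.
- finisher: Shoe-finishing machine, fixed on the bench, place and heading vary; all its parts move with it. Sizes below are in its frame. Origin: centre of the underside of the dust cabinet, a grey box 170 (x) x 240 (y) x 100 mm (z). x points away from the drawer's user, y to that user's left. The blue drawer front is the -x face.
- finisher_frame: The machine's fixed grey upper parts; same frame as the machine. Lever pedestal: x -130 to 100, y -360 to -120 mm, with an aluminium plate, top at z 102, lever on it. Motor tower on the cabinet: x -50 to 85, y -115 to -55, up to z 290; motor: x -22 to 82, y -55 to 60, z 138 to 242. Outer roller bracket: x -45 to 60, y -360 to -330, up to z 266.
- brush_roller: Brown brush roller, fixed, does not turn: 56 mm across, 200 long, level along y above the lever. Axis at machine x -22, z 241 mm (underside 213). Origin: middle of its axis, y -222. It leaves no room for a gripper held upright over the ball; with the gripper leaned back about 35 degrees towards -x (fingers pointing forward and down) the ball is free.
- lever (a joint): Lever angle, rad, about an upright axis: 0 = park notch (nearest the drawer, no disc), growing as the ball swings to the right of the drawer's user (-y). Spring detent notches at 0, 0.3, 0.6, 0.9; stops at -0.08 and 0.98. Leaving a notch takes up to about 6 N at the ball; past half way the spring pulls it into the next notch and holds it there within about 0.03.
- lever_ball (a point): Centre of the lever's black ball, 32 mm across, to grasp or push: 130 mm from the lever's axis, 50 mm above the plate (z 152 mm), on a 12 mm steel stem and bar. Nothing stands beside it or on its -x side.
- lever_pivot (a point): Point on the lever's upright axis at the height of the ball's centre, fixed in the machine at x 50, y -230, z 152 mm. In the park notch the bar points from here to -x, turned 0.45 rad towards +y.
- lever_pointer (a point): Point just above the plate, 158 mm from the lever's axis, straight beyond the lever's white pointer nose. A brass plunger under the bar rides over five low steel bars on the plate, 90 mm from the axis; the notches are the gaps between them. In a marked notch it stands over the middle of that notch's disc.
- green_disc: Green disc, 28 mm across, 4 mm thick, fixed on the plate 158 mm from the lever's axis; marks one of the three notches 0.3, 0.6, 0.9 (which one varies). Origin: centre of its underside.
- yellow_disc: Yellow disc, the same, marking another notch.
- red_disc: Red disc, the same, marking the remaining notch.
- finisher_drawer0 (a joint): How far the dust drawer is out, m: 0 = shut, 0.110 = against its stop. It slides towards the machine's -x, stays where it is left and takes about 2 N. It may start up to 15 mm ajar.
- finisher_drawer0_handle (a point): Middle of the drawer's steel bar handle, moving with it: a level round bar along the machine's y, 11 mm thick, 120 mm long, its axis 35 mm in front of the blue front, 62 mm above the bench, 38 mm below the cabinet's top. Reachable from straight above.
- glue_bottle: Bystander: flesh-coloured glue bottle, 64 mm across, 170 mm tall; loose. Origin: centre of its underside.
- polish_tin: Bystander: flat polish tin with a red band, 72 mm across, 28 mm tall, on top of the dust cabinet; loose. Origin: centre of its underside.
- paint_pot: Bystander: tin pot with a blue band, 70 mm across, 85 mm tall; loose. Origin: centre of its underside.
- hammer: Bystander: hammer, 240 mm long, lying down; loose. Origin: centre of its underside.
- screwdriver: Bystander: yellow screwdriver, 180 mm long, lying down; loose. Origin: centre of its underside.
- heel_block: Bystander: black rubber heel block, 60 x 55 x 24 mm; loose. Origin: centre of its underside.
- shoe: Bystander: navy shoe, 270 x 92 x 85 mm; loose. Origin: centre of its underside.
- shoe_last: Bystander: pale wooden shoe last, 240 x 70 x 90 mm; loose. Origin: centre of its underside.

How it is judged (in metres and radians):
On the way, in this order (a step that is already met when the one before it is completed fails the run):
1. the lever rests in the notch with the green disc while the drawer is still in (less than 40 mm out) (horizontal distance between lever_pointer and green_disc below 0.012 m and value of joint finisher_drawer0 below 0.04 m and velocity of joint lever between -0.02 and 0.02 rad/s), for 0.2 s.
2. the drawer is out to its stop, with the lever still in the green notch (horizontal distance between lever_pointer and green_disc below 0.012 m and value of joint finisher_drawer0 above 0.1 m), for 0.2 s.
At the end, for the whole second after the job is handed in: The lever is at rest in the green notch (its pointer point within 12 mm, level, of the green disc's centre) and the drawer is at rest at its stop (more than 100 of its 110 mm out) (all of step 2 and velocity of joint lever between -0.02 and 0.02 rad/s and velocity of joint finisher_drawer0 between -0.02 and 0.02 m/s); the robot touches nothing.
It fails at once if the robot bumps or leans on the brush roller (more than 8 N) (contact force between any of the arm, the fingers and brush_roller above 8 N).
It fails at once if a bystander on the bench is shifted by more than 30 mm (distance of any of glue_bottle, polish_tin, paint_pot, hammer, screwdriver, heel_block, shoe, shoe_last from where it was at the start of the episode above 0.03 m).
It also fails if it takes over 54 s, if anything falls off the work surface, if the arm or the gripper's body presses on something with over 40 N, if the wrist force passes 120 N, or if a joint passes its speed limit or range.

## Robot

A 6-joint arm with a two-finger parallel gripper is mounted at the origin on the work surface. World frame = base frame: x ahead of the robot, y to its left, z up, the work surface at z = 0. Lengths are in m, angles in degrees, forces in N, time in s.
With the tool pointing down it reaches from about 0.325 to 0.925 m from the base axis. Payload 3.1 kg.
Tool frame: the origin (TCP) lies midway between the tips of the shut fingers; the grasp point (between the pads) lies 19 mm behind it (tcp_to_grasp is the distance from the TCP to the grasp point, in m); z points along the fingers, y is the direction in which the jaws open and shut (so a half turn about z gives the same grasp; the last joint's range is limited). The gripper opens to 85 mm and grips with 20 to 120 N. Pads are 22 mm wide; open, the fingers measure 114 mm over their backs; the gripper's body (76 mm by 85 mm) begins 54 mm behind the grasp point. The pads swing forward as they close: fully open they stand 13 mm farther back than shut.
Start: joints at [-79.538, 12.427, 92.441, -0, 75.132, -6.429], TCP at [0.182, -0.598, 0.231] pointing down, gripper open.
Joint ranges: [-157.48, 157.48], [-44.54, 120.13], [17.64, 146.25], [-64.5, 244.5], [7.68, 150.69], [-147.95, 147.95]. Speed limits (degrees/s): [159.86, 159.86, 180, 180, 180, 180].

## Interface

Orientations are given as a 3x3 rotation matrix whose columns are the frame's x, y, z axes.
In Python, from cell import observe, grab_frame, get_calibration, sign_off, tcp_to_grasp gives the robot as it stands. The module is installed in compiled form; this text tells all that it offers.
- The arm moves only by the tool jog_arm, never from a script. Its arguments are lists of equal length, an entry for each row: "twist": the turn, a rotation vector about the world's x, y, z in degrees, a list of three; "dp": the shift along the world's x, y, z in cm, a list of three; "fingers": the opening, from -1 (shut) to 1 (fully open). In form: {"twist": [[rx, ry, rz], ...], "dp": [[dx, dy, dz], ...], "fingers": [fingers, ...]}. A call has 1 to 5 rows; each row shifts and turns the commanded pose from where the row before left it; what a row does not reach is not made up. A row lasts 1/10 s, in which the tool goes at most 50 mm and 8.59 degrees, less where a joint would pass 70% of its speed; a pose out of reach is approached as far as the arm can. A call is refused whole if a number of a shift passes 5 or a number of a turn 8.59, either way. A call with a gripper value outside its range is refused whole. The fingers move at their own pace and stop on an object; "squeeze" is the grip in N (left out, the last holds). Time passes only in rows, so rows that do not move let the fingers close. It gives the time, the measured TCP pose, the force and the opening at its end, in the units of the state.
- observe(): the state, without advancing time (a new reading comes with each control period).
- grab_frame(name): name is "side" or "top" or "wrist"; returns the picture (400x640x3 uint8, blue, green, red); there is no depth.
- get_calibration(name): a dict with "intrinsics" (3x3 intrinsics, pixels), "rvec" (rotation vector, rad) and "tvec" (3), from world to camera coordinates, as OpenCV has them; the wrist camera has in their place "hand_eye" (4x4, takes a point from camera to tool coordinates, whose origin is the TCP and whose axes are the flange's). Camera axes: x right, y down, z forward; pixel columns grow to the right and rows downward; lengths in m; the calibration is good to about 2 mm. A picture is of the moment at which its call begins: read the wrist's pose just before it. get_calibration takes no time and is no camera call.
- sign_off(): hands the job in, once; it reports no verdict.
The state is a dict: "t": time; "joint_positions": joint angles; "joint_vel": joint speeds; "joint_torque": joint torques, N m; "tool_pos": TCP position; "orientation": TCP orientation; "force": force on the tool from outside, world axes, zero at the start; "moment": the same for the moment, N m; "width": finger opening in m.
Only numpy, scipy, OpenCV 4.12 (cv2) and the standard library are available. Lean on these libraries where they do the work, as an engineer would, in place of code of your own. Each camera call takes 0.05 s, during which the arm holds its last target. There are 200 camera calls.

## Working session

There is one attempt and no reset: what is moved stays moved. The work goes in short steps, Python scripts to look and compute and a tool call to move; the robot and the scene stay as the last step left them, time stands still between calls to the robot, and variables do not carry over. Pictures are saved under pics/ and viewed, about 8 in all and at most 12, crops included, and the job is handed in when it is done.

Besides the shell and the picture viewer there is one more tool, called after ">>>" by a JSON object that holds its "name" and its "arguments", one argument or row to a line. jog_arm: Moves the arm, as the interface text tells. Its arguments: {"type":"object","properties":{"twist":{"type":"array","items":{"type":"array","items":{"type":"number"}}},"dp":{"type":"array","items":{"type":"array","items":{"type":"number"}}},"fingers":{"type":"array","items":{"type":"number"}},"squeeze":{"type":"number"}},"required":["twist","dp","fingers"]}

```bash
mkdir -p pics
python3 - <<'E'
from cell import *
import cv2
s=observe();print(s)
for n in("top","side"):
    cv2.imwrite(f"pics/{n}0.png",grab_frame(n));c=get_calibration(n);print(n,c)
print(get_calibration("wrist"),tcp_to_grasp)
E
```

```text
{'t': 0.0, 'joint_positions': array([-7.95370904e+01,  1.24760507e+01,  9.25289851e+01, -8.98329864e-05,
        7.51318892e+01, -6.42923408e+00]), 'joint_vel': array([-0.04673099,  0.00258896,  0.10062409, -0.10675205,  0.06489276,
       -0.12037982]), 'joint_torque': array([ 1.74303627e-04, -3.96845663e+01, -3.03850758e+01, -1.80775837e-04,
        9.86662722e-03, -2.20457146e-06]), 'tool_pos': array([ 0.18147169, -0.59722119,  0.22997131]), 'orientation': array([[ 9.56853376e-01,  2.90570863e-01, -4.35473434e-04],
       [ 2.90571068e-01, -9.56850528e-01,  2.34977803e-03],
       [ 2.66094045e-04, -2.37492902e-03, -9.99997144e-01]]), 'force': array([ 0.37420644, -0.54224743, -0.37027013]), 'moment': array([ 0.01352248,  0.00544617, -0.00032728]), 'width': 0.08546020422769257}
top {'intrinsics': array([[387.73044506,   0.        , 320.1574125 ],
       [  0.        , 387.73044506, 189.57847873],
       [  0.        ,   0.        ,   1.        ]]), 'rvec': array([ 2.16252112, -2.21476113,  0.06280964]), 'tvec': array([0.00915192, 0.57570386, 1.34669778])}
side {'intrinsics': array([[455.04464222,   0.        , 317.65965745],
       [  0.        , 455.04464222, 200.31179877],
       [  0.        ,   0.        ,   1.        ]]), 'rvec': array([ 0.66910087, -2.70892599,  1.00441567]), 'tvec': array([0.54186783, 0.29824168, 1.48116634])}
{'intrinsics': array([[346.15947605,   0.        , 319.83322647],
       [  0.        , 346.15947605, 197.18571665],
       [  0.        ,   0.        ,   1.        ]]), 'hand_eye': array([[-1.82164439e-03, -9.45864343e-01, -3.24557123e-01,
         8.32032648e-02],
       [ 9.99998105e-01, -1.50001760e-03, -1.24116138e-03,
        -7.99634301e-04],
       [ 6.87128898e-04, -3.24558769e-01,  9.45865283e-01,
        -1.42711957e-01],
       [ 0.00000000e+00,  0.00000000e+00,  0.00000000e+00,
         1.00000000e+00]])} 0.0187
```

View pics/top0.png

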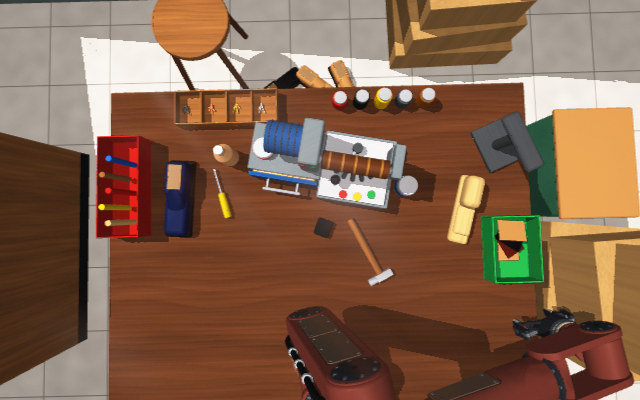

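View pics/side0.png

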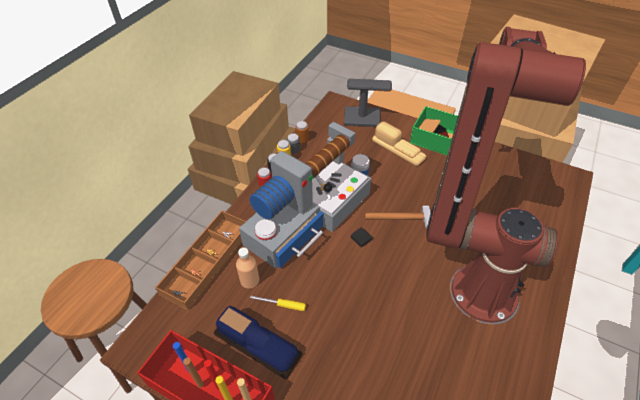

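The top view shows the machine at about (245-405, 115-210), with discs red (343,194), yellow (357,197) and green (371,195). The ball is near (336,180). I'll enlarge that area.

Run:
```python
import cv2
a=cv2.imread("pics/top0.png")[110:220,235:425]
cv2.imwrite("pics/c1.png",cv2.resize(a,None,fx=4,fy=4,interpolation=cv2.INTER_CUBIC))
```

```text
(no output)
```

View pics/c1.png

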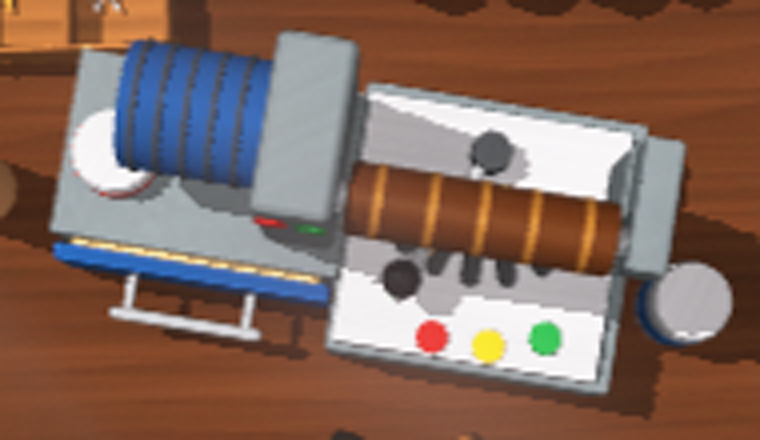

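```bash
cat > h.py <<'E'
import numpy as np,cv2
from scipy.optimize import least_squares
def dirm(q): return np.array([-np.cos(.45-q),np.sin(.45-q)])
def lev(q,r,z): return np.r_[np.array([.05,-.23])+r*dirm(q),z]
def toW(p,m):
    c,s=np.cos(p[2]),np.sin(p[2]); m=np.atleast_2d(m).astype(float)
    return np.c_[p[0]+c*m[:,0]-s*m[:,1],p[1]+s*m[:,0]+c*m[:,1],m[:,2]]
E
python3 - <<'E'
from h import *; from cell import get_calibration
c=get_calibration("top");K=c["intrinsics"]
obs=[((432,336),lev(.3,.158,.106)),((489,346),lev(.6,.158,.106)),((545,338),lev(.9,.158,.106)),((402,279),lev(0,.13,.156)),
((82,52),(.085,.12,.1)),((52,232),(-.085,.12,.1)),((350,205),(-.022,-.122,.262)),((607,388),(-.13,-.36,.1)),((330,347),(-.13,-.12,.1))]
px=np.array([o[0] for o in obs])/4.+[235,110]; M=np.array([o[1] for o in obs])
w=np.array([1,1,1,1,1,1,.0,1,1])
pr=lambda p:cv2.projectPoints(toW(p,M),c["rvec"],c["tvec"],K,None)[0][:,0]
r=least_squares(lambda p:((pr(p)-px)*w[:,None]).ravel(),[.7,.1,-.1],loss="soft_l1")
print(r.x,np.degrees(r.x[2]));print(np.round(pr(r.x)-px,1))
# handle by back projection z=.068
R=cv2.Rodrigues(c["rvec"])[0];C=-R.T@c["tvec"]
for u in((112,314),(258,335)):
    d=R.T@np.linalg.inv(K)@np.r_[np.array(u)/4.+[235,110],1];P=C+d*(.062-C[2])/d[2]
    s,k=np.sin(r.x[2]),np.cos(r.x[2]);e=P[:2]-r.x[:2];print("handle w",P,"m",k*e[0]+s*e[1],-s*e[0]+k*e[1])
for n,m in dict(b0=lev(0,.13,.152),b3=lev(.3,.13,.152),b6=lev(.6,.13,.152),b9=lev(.9,.13,.152),piv=lev(0,0,.152),rol=(-.022,-.222,.241)).items():print(n,toW(r.x,m)[0])
E
```

```text
[ 0.6972698   0.1030581  -0.18769241] -10.753983013165238
[[ 0.1 -0.1]
 [ 0.  -0.3]
 [ 0.3 -0.2]
 [ 0.2 -0.5]
 [ 0.2 -1.3]
 [-1.1  3.6]
 [-0.5 -3.4]
 [ 1.2  1.7]
 [-1.5  0.1]]
handle w [0.5813973  0.18984149 0.062     ] m -0.13003059637137088 0.06363833151654852
handle w [0.56051805 0.06588389 0.062     ] m -0.12741361597226492 -0.06203816067315249
b0 [ 0.59902411 -0.05483755  0.152     ]
b3 [ 0.58081761 -0.08916173  0.152     ]
b6 [ 0.57356777 -0.12733327  0.152     ]
b9 [ 0.57792219 -0.16594241  0.152     ]
piv [ 0.70347543 -0.13223213  0.152     ]
rol [ 0.63423268 -0.11093798  0.241     ]
```

>>> {"name": "jog_arm", "arguments": {
  "twist": [
    [0,0,-5.5],
    [0,0,-5.5],
    [0,0,-5.5],
    [0,0,-5.5],
    [0,0,-5.6]
  ],
  "dp": [
    [2.7,4.1,0.4],
    [2.7,4.1,0.4],
    [2.7,4.1,0.4],
    [2.7,4.1,0.4],
    [2.7,4.1,0.4]
  ],
  "fingers": [0.4,0.4,0.4,0.4,0.4]
}}

```text
t: 0.6
tool_pos: [0.3171, -0.391, 0.2509]
orientation: [[0.982, -0.19, -0.0], [-0.19, -0.982, 0.001], [-0.0, -0.001, -1.0]]
force: [1.0, 0.1, -1.2]
width: 0.0595
```

>>> {"name": "jog_arm", "arguments": {
  "twist": [
    [0,0,0],
    [0,0,0],
    [0,0,0],
    [0,0,0],
    [0,0,0]
  ],
  "dp": [
    [2.7,4.1,0],
    [2.7,4.1,0],
    [2.7,4.1,0],
    [2.7,4.1,0],
    [2.7,4.1,0]
  ],
  "fingers": [0.4,0.4,0.4,0.4,0.4]
}}

```text
t: 1.1
tool_pos: [0.452, -0.186, 0.251]
orientation: [[0.983, -0.186, -0.0], [-0.186, -0.983, 0.0], [-0.0, 0.0, -1.0]]
force: [1.2, -1.0, -0.6]
width: 0.0596
```

>>> {"name": "jog_arm", "arguments": {
  "twist": [
    [-1.5,-7.86,0],
    [-1.5,-7.86,0],
    [-1.5,-7.86,0],
    [-1.5,-7.86,0],
    [-1.5,-7.86,0]
  ],
  "dp": [
    [1.7,2.9,-0.7],
    [1.7,2.9,-0.7],
    [1.7,2.9,-0.7],
    [1.7,2.9,-0.7],
    [1.7,2.9,-0.7]
  ],
  "fingers": [0.4,0.4,0.4,0.4,0.4]
}}

```text
t: 1.6
tool_pos: [0.5369, -0.042, 0.217]
orientation: [[0.748, -0.186, 0.637], [-0.142, -0.982, -0.121], [0.648, 0.0, -0.761]]
force: [0.2, 0.1, -1.1]
width: 0.0597
```

>>> {"name": "jog_arm", "arguments": {
  "twist": [
    [0,0,0],
    [0,0,0]
  ],
  "dp": [
    [0,0,0],
    [0,0,0]
  ],
  "fingers": [0.4,0.4]
}}

```text
t: 1.8
tool_pos: [0.5353, -0.0419, 0.2146]
orientation: [[0.755, -0.184, 0.629], [-0.141, -0.983, -0.119], [0.64, 0.001, -0.768]]
force: [0.2, -0.1, 1.3]
width: 0.0598
```

```bash
cat > w.py <<'E'
from h import *; from cell import *
import sys
P=[0.6972698,0.1030581,-0.18769241]
def look(name,pts):
    s=observe();f=grab_frame("wrist");c=get_calibration("wrist")
    T=np.eye(4);T[:3,:3]=s["orientation"];T[:3,3]=s["tool_pos"];W=np.linalg.inv(T@c["hand_eye"])
    print(np.round(s["tool_pos"],4),np.round(s["orientation"],3).tolist(),s["width"],s["force"].round(1),s["t"])
    uv=cv2.projectPoints(np.array(pts),cv2.Rodrigues(W[:3,:3])[0],W[:3,3],c["intrinsics"],None)[0][:,0]
    print(uv.round())
    for u in uv: cv2.drawMarker(f,tuple(int(x) for x in u),(255,0,255),cv2.MARKER_CROSS,8,1)
    cv2.imwrite(f"pics/{name}.png",f)
E
python3 - <<'E'
from w import *
look("w1",np.vstack([toW(P,m) for m in (lev(0,.13,.152),lev(.3,.158,.106),lev(.6,.158,.106),lev(.9,.158,.106),(-.022,-.122,.241))]))
E
```

```text
[ 0.5353 -0.0419  0.2146] [[0.755, -0.184, 0.629], [-0.141, -0.983, -0.119], [0.64, 0.001, -0.768]] 0.05978267514751386 [ 0.2 -0.1  1.3] 1.8
[[322. 188.]
 [363. 256.]
 [423. 256.]
 [477. 239.]
 [222.  40.]]
```

View pics/w1.png

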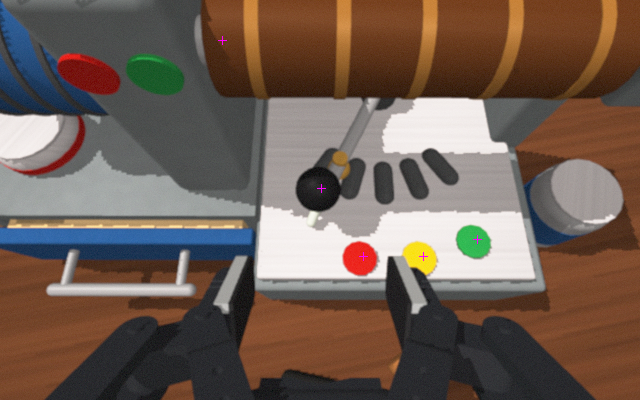

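The overlay agrees with the picture: the ball is at (318,188) against a predicted (322,188), and the discs are within a few pixels. I'll move in and bracket the ball.

>>> {"name": "jog_arm", "arguments": {
  "twist": [
    [0,0,0],
    [0,0,0],
    [0,0,0],
    [0,0,0],
    [0,0,0]
  ],
  "dp": [
    [1.2,0,-1],
    [1.2,-0.3,-1.2],
    [1.8,-0.4,-1.8],
    [1.8,-0.4,-1.8],
    [1.4,-0.3,-1.7]
  ],
  "fingers": [0.12,0.12,0.12,0.12,0.12]
}}

```text
t: 2.35
tool_pos: [0.6139, -0.0597, 0.1431]
orientation: [[0.75, -0.189, 0.634], [-0.143, -0.982, -0.123], [0.646, 0.001, -0.764]]
force: [0.4, 0.7, 0.5]
width: 0.0478
```

>>> {"name": "jog_arm", "arguments": {
  "twist": [
    [0,0,0],
    [0,0,0]
  ],
  "dp": [
    [0,0,0],
    [0,0,0]
  ],
  "fingers": [0.12,0.12]
}}

```text
t: 2.55
tool_pos: [0.6116, -0.0586, 0.1421]
orientation: [[0.752, -0.188, 0.632], [-0.143, -0.982, -0.122], [0.643, 0.001, -0.766]]
force: [0.3, -0.0, 0.6]
width: 0.0479
```

Run:
```python
from w import *
look("w2",toW(P,lev(0,.13,.152)))
for q in (0,.15,.3,.45,.6,.75,.9): print(q,toW(P,lev(q,.13,.152))[0][:2].round(4))
```

```text
[ 0.6116 -0.0586  0.1421] [[0.752, -0.188, 0.632], [-0.143, -0.982, -0.122], [0.643, 0.001, -0.766]] 0.04785185539337309 [ 0.3 -0.   0.6] 2.55
[[318. 292.]]
0 [ 0.599  -0.0548]
0.15 [ 0.5886 -0.0713]
0.3 [ 0.5808 -0.0892]
0.45 [ 0.5758 -0.108 ]
0.6 [ 0.5736 -0.1273]
0.75 [ 0.5743 -0.1468]
0.9 [ 0.5779 -0.1659]
```

View pics/w2.png

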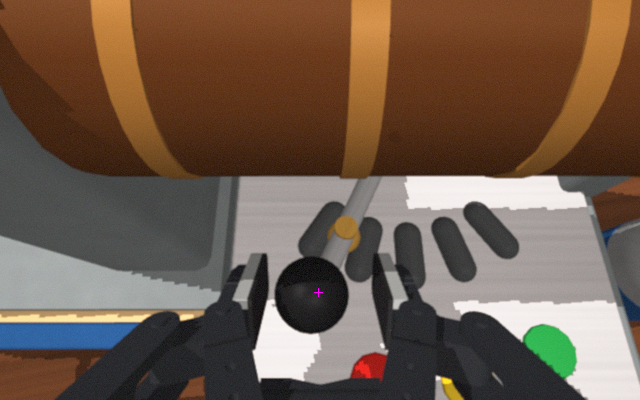

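>>> {"name": "jog_arm", "arguments": {
  "twist": [
    [0,0,0],
    [0,0,0],
    [0,0,0],
    [0,0,0],
    [0,0,0]
  ],
  "dp": [
    [-0.5,-0.8,0],
    [-0.5,-0.85,0],
    [-0.4,-0.9,0],
    [-0.4,-0.9,0],
    [-0.25,-0.95,0]
  ],
  "fingers": [0.12,0.12,0.12,0.12,0.12]
}}

```text
t: 3.1
tool_pos: [0.5894, -0.0987, 0.1424]
orientation: [[0.754, -0.183, 0.631], [-0.142, -0.983, -0.116], [0.642, -0.003, -0.767]]
force: [8.3, 33.9, 6.3]
width: 0.0478
```

>>> {"name": "jog_arm", "arguments": {
  "twist": [
    [0,0,0],
    [0,0,0],
    [0,0,0],
    [0,0,0],
    [0,0,0]
  ],
  "dp": [
    [-0.25,-0.95,0],
    [-0.1,-0.95,0],
    [-0.1,-0.95,0],
    [0.05,-1.0,0],
    [0.05,-1.0,0]
  ],
  "fingers": [0.12,0.12,0.12,0.12,0.12]
}}

```text
t: 3.6
tool_pos: [0.5851, -0.1431, 0.1411]
orientation: [[0.757, -0.178, 0.628], [-0.143, -0.984, -0.106], [0.637, -0.01, -0.771]]
force: [-3.7, 12.8, 3.5]
width: 0.0476
```

>>> {"name": "jog_arm", "arguments": {
  "twist": [
    [0,0,0],
    [0,0,0],
    [0,0,0],
    [0,0,0]
  ],
  "dp": [
    [0.2,-1.0,0],
    [0.2,-0.9,0],
    [0,0,0],
    [0,0,0]
  ],
  "fingers": [0.12,0.12,0.12,0.12]
}}

```text
t: 4.0
tool_pos: [0.5912, -0.1692, 0.1432]
orientation: [[0.751, -0.187, 0.634], [-0.141, -0.982, -0.122], [0.645, 0.002, -0.764]]
force: [0.4, 0.4, 0.2]
width: 0.048
```

Run:
```python
from w import *
look("w3",np.vstack([toW(P,lev(.9,.13,.152)),toW(P,lev(.9,.158,.106))]))
```

```text
[ 0.5912 -0.1692  0.1432] [[0.751, -0.187, 0.634], [-0.141, -0.982, -0.122], [0.645, 0.002, -0.764]] 0.04804140739508562 [0.4 0.4 0.2] 4.0
[[320. 294.]
 [343. 352.]]
```

View pics/w3.png

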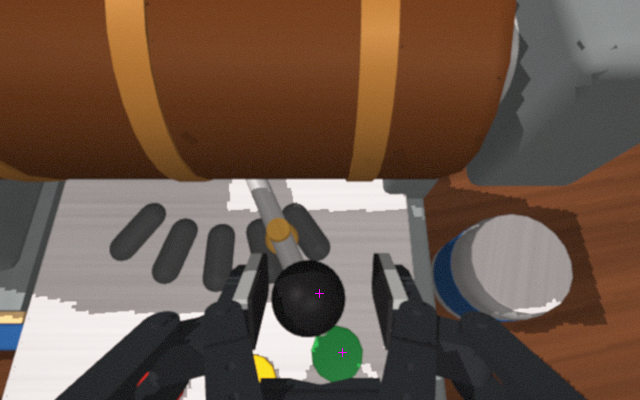

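The plunger sits between the last two bars, so the lever is in the 0.9 (green) notch. The ball is free between the pads, with no force reading. I'll back out along the tool axis.

>>> {"name": "jog_arm", "arguments": {
  "twist": [
    [0,0,0],
    [0,0,0],
    [0,0,0],
    [0,0,0],
    [0,0,0]
  ],
  "dp": [
    [-1.4,0.25,1.7],
    [-1.9,0.35,2.3],
    [-1.9,0.35,2.3],
    [-1.9,0.35,2.3],
    [0,0,0]
  ],
  "fingers": [0.12,0.12,0.12,0.12,0.12]
}}

```text
t: 4.55
tool_pos: [0.5204, -0.1565, 0.2326]
orientation: [[0.747, -0.187, 0.638], [-0.139, -0.982, -0.125], [0.65, 0.005, -0.76]]
force: [1.1, -0.9, -0.1]
width: 0.0478
```

Run:
```python
from w import *
look("w4",np.vstack([toW(P,lev(.9,.13,.152)),toW(P,lev(.9,.158,.106)),toW(P,(-.129,0,.062))]))
print(toW(P,(-.129,0,.062)))
```

```text
[ 0.5204 -0.1565  0.2326] [[0.747, -0.187, 0.638], [-0.139, -0.982, -0.125], [0.65, 0.005, -0.76]] 0.04784321504764287 [ 1.1 -0.9 -0.1] 4.55
[[318. 207.]
 [332. 254.]
 [  6. 304.]]
[[0.57053537 0.12712851 0.062     ]]
```

View pics/w4.png

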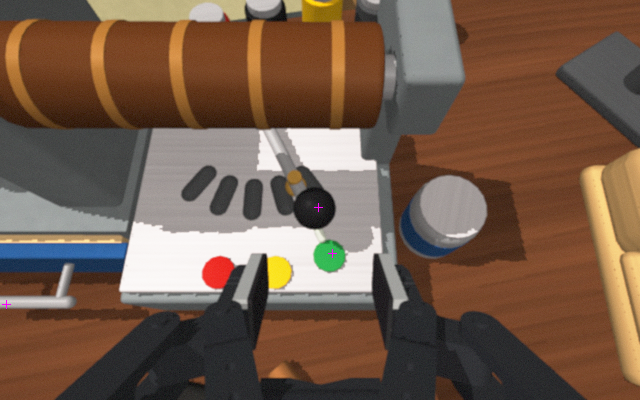

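The lever pointer is lined up with the green disc. Next I'll set the gripper upright, yaw it 90° and go over the drawer handle.

>>> {"name": "jog_arm", "arguments": {
  "twist": [
    [1.5,7.86,0],
    [1.5,7.86,0],
    [1.5,7.86,0],
    [1.5,7.86,0],
    [1.5,7.86,0]
  ],
  "dp": [
    [-0.8,2.5,0.4],
    [-0.8,2.5,0.4],
    [-0.8,2.5,0.4],
    [-0.8,2.5,0.4],
    [-0.8,2.5,0.4]
  ],
  "fingers": [-0.25,-0.25,-0.25,-0.25,-0.25]
}}

```text
t: 5.1
tool_pos: [0.4811, -0.0309, 0.2465]
orientation: [[0.983, -0.184, 0.009], [-0.184, -0.983, 0.001], [0.009, -0.003, -1.0]]
force: [0.7, -0.1, 0.1]
width: 0.032
```

>>> {"name": "jog_arm", "arguments": {
  "twist": [
    [0,0,8.5],
    [0,0,8.5],
    [0,0,8.5],
    [0,0,8.5],
    [0,0,8.5]
  ],
  "dp": [
    [0.6,2,0],
    [0.6,2,0],
    [0.6,2,0],
    [0.6,2,0],
    [0.6,2,0]
  ],
  "fingers": [-0.25,-0.25,-0.25,-0.25,-0.25]
}}

```text
t: 5.6
tool_pos: [0.511, 0.069, 0.2446]
orientation: [[0.846, 0.533, 0.007], [0.533, -0.846, 0.01], [0.012, -0.005, -1.0]]
force: [0.1, -0.5, 0.3]
width: 0.0322
```

>>> {"name": "jog_arm", "arguments": {
  "twist": [
    [0,0,8.5],
    [0,0,8.5],
    [0,0,8.5],
    [0,0,8.5],
    [0,0,8.5]
  ],
  "dp": [
    [1.2,1.1,-1],
    [1.2,1.1,-1],
    [1.2,1.1,-1],
    [1.2,1.1,-1],
    [1.2,1.1,-1]
  ],
  "fingers": [-0.25,-0.25,-0.25,-0.25,-0.25]
}}

```text
t: 6.1
tool_pos: [0.571, 0.1237, 0.1939]
orientation: [[0.263, 0.965, -0.002], [0.965, -0.263, 0.014], [0.013, -0.006, -1.0]]
force: [0.3, 0.3, 0.3]
width: 0.0321
```

>>> {"name": "jog_arm", "arguments": {
  "twist": [
    [0,0,5],
    [0,0,0],
    [0,0,0]
  ],
  "dp": [
    [0,0,-3],
    [0,0,-3],
    [0,0,0]
  ],
  "fingers": [-0.25,-0.25,-0.25]
}}

```text
t: 6.4
tool_pos: [0.5661, 0.1228, 0.1294]
orientation: [[0.185, 0.983, -0.014], [0.983, -0.184, 0.013], [0.01, -0.016, -1.0]]
force: [-0.4, -0.1, -0.5]
width: 0.0319
```

Run:
```python
from w import *
s=observe();o=s["tool_pos"]
look("w5",np.vstack([toW(P,(-.129,0,.062)),toW(P,(-.129,.06,.062)),[[o[0],o[1],.062]]]))
```

```text
[0.5661 0.1228 0.1294] [[0.185, 0.983, -0.014], [0.983, -0.184, 0.013], [0.01, -0.016, -1.0]] 0.03191977166771664 [-0.4 -0.1 -0.5] 6.4
[[328. 209.]
 [329. 114.]
 [323. 216.]]
```

View pics/w5.png

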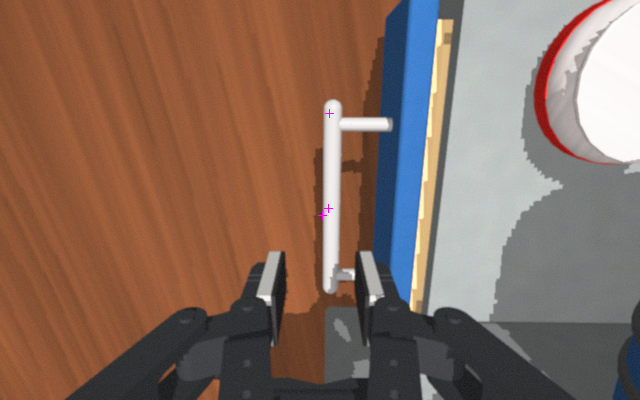

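The bar is at column 332 and the tool drops at column 323, so I need about 6 mm more in +x. Then I'll descend and grip.

>>> {"name": "jog_arm", "arguments": {
  "twist": [
    [0,0,0],
    [0,0,0],
    [0,0,0],
    [0,0,0],
    [0,0,0]
  ],
  "dp": [
    [0.6,0.4,0],
    [0,0,-2],
    [0,0,-2.5],
    [0,0,-2.5],
    [0,0,-1.4]
  ],
  "fingers": [-0.25,-0.25,-0.25,-0.25,-0.25]
}}

```text
t: 6.95
tool_pos: [0.578, 0.1271, 0.0529]
orientation: [[0.185, 0.983, 0.001], [0.983, -0.185, 0.014], [0.014, -0.002, -1.0]]
force: [-0.4, -1.0, -0.6]
width: 0.0321
```

>>> {"name": "jog_arm", "arguments": {
  "twist": [
    [0,0,0],
    [0,0,0],
    [0,0,0],
    [0,0,0],
    [0,0,0]
  ],
  "dp": [
    [0,0,0],
    [0,0,0],
    [0,0,0],
    [0,0,0],
    [0,0,0]
  ],
  "fingers": [-0.25,-1,-1,-1,-1],
  "squeeze": 30
}}

```text
t: 7.45
tool_pos: [0.5785, 0.127, 0.0545]
orientation: [[0.185, 0.983, 0.003], [0.983, -0.185, 0.015], [0.015, 0.0, -1.0]]
force: [0.5, 0.4, 3.0]
width: 0.0095
```

>>> {"name": "jog_arm", "arguments": {
  "twist": [
    [0,0,0],
    [0,0,0],
    [0,0,0],
    [0,0,0],
    [0,0,0]
  ],
  "dp": [
    [0,0,0],
    [0,0,0],
    [0,0,0],
    [-0.3,0,-1.0],
    [0,0,0]
  ],
  "fingers": [-0.25,-0.25,-0.25,-0.25,-0.25]
}}

```text
t: 7.95
tool_pos: [0.5766, 0.1268, 0.0446]
orientation: [[0.185, 0.983, 0.006], [0.983, -0.185, 0.014], [0.015, 0.003, -1.0]]
force: [1.2, -0.4, 6.8]
width: 0.0319
```

>>> {"name": "jog_arm", "arguments": {
  "twist": [
    [0,0,0],
    [0,0,0],
    [0,0,0],
    [0,0,0],
    [0,0,0]
  ],
  "dp": [
    [0,0,0],
    [0,0,0],
    [0,0,0],
    [0,0,0],
    [0,0,0]
  ],
  "fingers": [-0.25,-1,-1,-1,-1],
  "squeeze": 30
}}

```text
t: 8.45
tool_pos: [0.574, 0.1268, 0.0427]
orientation: [[0.185, 0.983, -0.0], [0.983, -0.185, 0.014], [0.014, -0.003, -1.0]]
force: [1.1, -0.8, 3.8]
width: 0.0098
```

>>> {"name": "jog_arm", "arguments": {
  "twist": [
    [0,0,0],
    [0,0,0],
    [0,0,0],
    [0,0,0],
    [0,0,0]
  ],
  "dp": [
    [-0.5,0.1,0],
    [-1.2,0.23,0],
    [-1.5,0.28,0],
    [-1.5,0.28,0],
    [-1.5,0.28,0]
  ],
  "fingers": [-1,-1,-1,-1,-1]
}}

```text
t: 8.95
tool_pos: [0.5105, 0.1388, 0.0427]
orientation: [[0.185, 0.983, -0.001], [0.983, -0.185, 0.014], [0.014, -0.003, -1.0]]
force: [1.1, 0.8, 2.9]
width: 0.0094
```

>>> {"name": "jog_arm", "arguments": {
  "twist": [
    [0,0,0],
    [0,0,0],
    [0,0,0],
    [0,0,0],
    [0,0,0]
  ],
  "dp": [
    [-1.5,0.28,0],
    [-1.2,0.23,0],
    [-0.5,0.1,0],
    [-0.3,0.06,0],
    [0,0,0]
  ],
  "fingers": [-1,-1,-1,-1,-1]
}}

```text
t: 9.45
tool_pos: [0.4757, 0.1454, 0.0427]
orientation: [[0.185, 0.983, -0.002], [0.983, -0.185, 0.014], [0.014, -0.005, -1.0]]
force: [-0.7, 0.5, 4.3]
width: 0.0101
```

Moved about 100 mm with no stop force yet. I'll creep on until the stop resists.

>>> {"name": "jog_arm", "arguments": {
  "twist": [
    [0,0,0],
    [0,0,0],
    [0,0,0],
    [0,0,0]
  ],
  "dp": [
    [-0.3,0.06,0],
    [-0.3,0.06,0],
    [-0.3,0.06,0],
    [0,0,0]
  ],
  "fingers": [-1,-1,-1,-1]
}}

```text
t: 9.85
tool_pos: [0.4721, 0.1462, 0.0428]
orientation: [[0.184, 0.983, 0.01], [0.983, -0.184, 0.013], [0.015, 0.008, -1.0]]
force: [11.6, -2.4, -7.7]
width: 0.0098
```

The stop resists at 11.6 N. I'll relax, open and lift.

>>> {"name": "jog_arm", "arguments": {
  "twist": [
    [0,0,0],
    [0,0,0],
    [0,0,0],
    [0,0,0],
    [0,0,0]
  ],
  "dp": [
    [0.3,-0.06,0],
    [0,0,0],
    [0,0,0],
    [0,0,0],
    [0,0,0]
  ],
  "fingers": [-1,-0.25,-0.25,-0.25,-0.25]
}}

```text
t: 10.35
tool_pos: [0.4696, 0.1463, 0.0419]
orientation: [[0.185, 0.983, -0.003], [0.983, -0.185, 0.014], [0.013, -0.005, -1.0]]
force: [-0.8, 0.3, 0.2]
width: 0.0316
```

>>> {"name": "jog_arm", "arguments": {
  "twist": [
    [0,0,0],
    [0,0,0],
    [0,0,0],
    [0,0,0],
    [0,0,0]
  ],
  "dp": [
    [0,0,2],
    [0,0,3],
    [0,0,4],
    [-0.5,0,4],
    [-0.5,0,4]
  ],
  "fingers": [-0.25,-0.25,-0.25,-0.25,-0.25]
}}

```text
t: 10.85
tool_pos: [0.46, 0.1463, 0.2137]
orientation: [[0.185, 0.983, -0.002], [0.983, -0.185, 0.014], [0.013, -0.004, -1.0]]
force: [0.9, 0.3, -0.4]
width: 0.0321
```

>>> {"name": "jog_arm", "arguments": {
  "twist": [
    [0,0,0],
    [0,0,0],
    [0,0,0],
    [0,0,0],
    [0,0,0]
  ],
  "dp": [
    [-3,0,1],
    [-3,0,1],
    [-3,0,1],
    [-1,0,0],
    [0,0,0]
  ],
  "fingers": [-0.25,-0.25,-0.25,-0.25,-0.25]
}}

```text
t: 11.35
tool_pos: [0.36, 0.1464, 0.2424]
orientation: [[0.184, 0.983, 0.0], [0.983, -0.184, 0.014], [0.014, -0.002, -1.0]]
force: [0.9, -0.1, 0.1]
width: 0.0319
```

Run:
```python
from w import *
f=grab_frame("top");s=observe();print(s["t"],s["force"].round(1))
c=get_calibration("top")
for m in(lev(.9,.13,.152),(-.195,.06,.062+0),(-.23,.06,.062),(-.23,-.06,.062)):
    u=cv2.projectPoints(toW(P,m),c["rvec"],c["tvec"],c["intrinsics"],None)[0][0,0];print((u-[205,110])*4)
cv2.imwrite("pics/end.png",cv2.resize(f[110:250,205:405],None,fx=4,fy=4,interpolation=cv2.INTER_CUBIC))
```

```text
11.4 [-1.1  0.7 -0.7]
[663.28792496 300.4060452 ]
[223.06056691 390.04035502]
[215.94678577 430.81312936]
[355.46688675 454.01358706]
```

View pics/end.png

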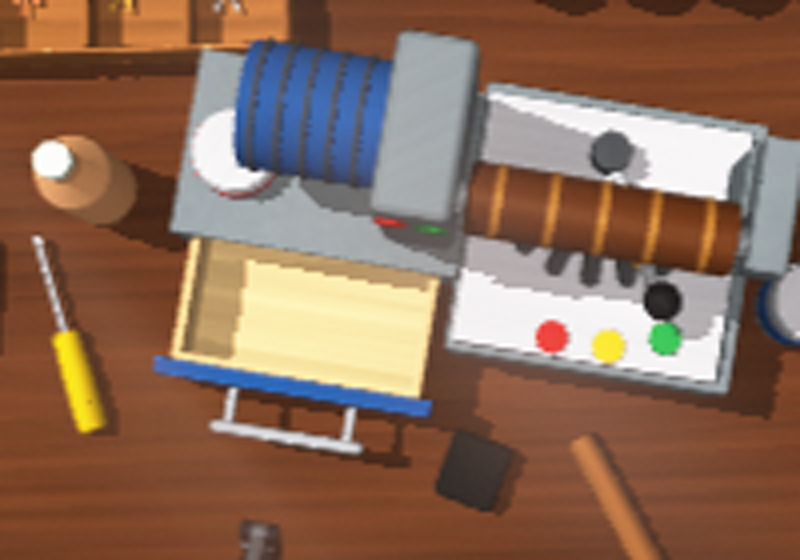

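```bash
python3 -c "
from cell import *
print(sign_off())"
```

```text
the job is handed in; nothing more can be done
None
```

I threw the lever from the park notch to the green notch (0.9) and then pulled the dust drawer out to its stop. The job was handed in at about 11.4 s; no verdict was reported.

- **Lever:** I moved it with the gripper leaned back 40°, the ball held loosely between the pads. In the final top picture the ball is within about 1 enlarged pixel (roughly 1 mm) of where the green notch puts it. In a close picture just after the throw it had looked about 3–5 mm off.
- **Drawer:** It travelled about 104 mm from an estimated 6–9 mm ajar, until the stop resisted with about 12 N. The final picture puts the handle about 3 mm short of its full-stop position, which is within measuring error and still more than 100 mm out by my estimate.
- **Roller and bystanders:** No bump on the roller was seen. The highest force in the readings at the end of each move was about 35 N, while the lever was leaving its notches. The bystanders visible in the final picture had not visibly moved; the shoe, the shoe last and most of the hammer and paint pot were outside that crop, so I did not check them at the end.
- **Gripper:** The first grip on the handle was too shallow, so I opened, went 1 cm lower and gripped again. The gripper was clear of everything when I handed in.

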